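# Snap the fitting lid onto the round food tub

## Robot

A 7-joint arm with a two-finger parallel gripper is mounted at the origin on the work surface. World frame = base frame: x ahead of the robot, y to its left, z up, the work surface at z = 0. Lengths are in m, angles in degrees, forces in N, time in s.
With the tool pointing down it reaches from about 0.425 to 0.875 m from the base axis. Payload 4.7 kg.
Tool frame: the origin (TCP) lies midway between the tips of the shut fingers; the grasp point (between the pads) lies 19 mm behind it; y points along the fingers, x is the direction in which the jaws open and shut, and the axes are right-handed (so a half turn about y gives the same grasp; the last joint's range is limited). The gripper opens to 87 mm and grips with 3 to 60 N. Pads are 19 mm wide; open, the fingers measure 117 mm over their backs; the gripper's body (75 mm by 190 mm) begins 51 mm behind the grasp point.
Start: joints at [-75.109, 18.392, -4.016, 83.108, 1.295, 78.541, -3.26], TCP at [0.158, 0.63, 0.223] pointing down, gripper open.
Joint ranges: [-163.93, 163.93], [-17.29, 119.83], [-79.2, 71.16], [3.27, 140.29], [-89.18, 269.18], [5.43, 117.66], [-154.24, 154.24]. Speed limits (degrees/s): [147.25, 147.25, 180, 180, 180, 180, 180].

## Interface

Orientations are given as [roll, pitch, yaw] about the fixed x, y, z axes, in that order (R = Rz(yaw) Ry(pitch) Rx(roll)).
In Python, from cell import env gives the robot as it stands.
- The arm moves only by the tool carry_out, never from a script. Its argument "targets" is a list of rows, each a list of 2 entries, a list of its own where there are three numbers: the shift along the tool's x, y, z in mm, then the turn, a rotation vector about the tool's x, y, z in degrees. A call has 1 to 12 rows; each row shifts and turns the commanded pose from where the row before left it, along the tool's axes as they then stand; what a row does not reach is not made up. A row lasts 1/10 s, in which the tool goes at most 50 mm and 8.59 degrees, less where a joint would pass 70% of its speed; a pose out of reach is approached as far as the arm can. A call with a gripper value outside its range is refused whole. "jaw" is the opening, from 0 (shut) to 1 (fully open), set as the call begins (left out, the last holds). The fingers move at their own pace and stop on an object; "squeeze" is the grip in N (left out, the last holds). Time passes only in rows, so rows that do not move let the fingers close. It gives the time, the measured TCP pose, the force and the opening at its end, in the units of the state.
- env.get_obs(): the state, without advancing time (a new reading comes with each control period).
- env.read_camera(name): name is "side" or "top" or "wrist"; returns the picture (420x560x3 uint8, red, green, blue); there is no depth.
- env.get_calibration(name): a dict with "fx", "fy", "cx", "cy" (pixels), "D" ([k1, k2, p1, p2, k3] as OpenCV has them; the pictures are not rectified), "R" (3x3) and "t" (3): a world point X has camera coordinates R X + t; the wrist camera has in their place "hand_eye" (4x4, takes a point from camera to tool coordinates, whose origin is the TCP and whose axes are the tool frame's). Camera axes: x right, y down, z forward; pixel columns grow to the right and rows downward; lengths in m; the calibration is good to about 2 mm. A picture is of the moment at which its call begins: read the wrist's pose just before it. get_calibration takes no time and is no camera call.
- env.sign_off(): hands the job in, once; it reports no verdict.
Trained networks look in the newest picture that a camera, given by its name, has taken for a name from the list of things; names that differ only in an ending like _2 or _b are one class to them, and where a whole thing is asked for, a point or a joint stands for the part that bears it (a point fixed in the world has none). Each returns a list of dicts, best first, with "p" (0 to 1); they miss things now and then, are a little off and sometimes report something else, mostly with a low value. They report only what shows in the picture. A call takes as long as a camera call. They do not tell look-alikes from the thing itself.
- env.outline_of(camera, label): "mask" (420x560 bool, what is visible of it) and "xy" ([column, row] in pixels, amid what is visible of it).
The state is a dict: "time_s": time; "qpos": joint angles; "joint_velocities": joint speeds; "effort": joint torques, N m; "tool_pos": TCP position; "tool_rot": TCP orientation; "force": force on the tool from outside, world axes, zero at the start; "wrist_torque": the same for the moment, N m; "grip_width": finger opening in m.
Only numpy, scipy, OpenCV 4.12 (cv2) and the standard library are available. Lean on these libraries where they do the work, as an engineer would, in place of code of your own. Each camera call takes 0.05 s, during which the arm holds its last target.

## Task

Close the round food tub: of the three lids lying on the shelf, take the one that fits it by its grip bar, set it on the tub's mouth and press it straight down until it snaps fully home, its flange flat on the rim all round. Leave the tub standing upright and the other two lids where they lie.

Things in the scene. Friction and masses are not known exactly. Their poses are not given: they have to be found in the camera images.
- lid_grip (a point): Centre of the grip bar on the large round grey lid (80 g). Bar: 60 mm long along x, 16 wide along y, 30 tall (15 mm above and below this point), upright on the lid's flat top; z up. Below: flange 128 mm across, 5 thick (underside 20 mm below this point), then a plug 26 mm deep, 88 mm across at its foot, tapering out to 108. The lid starts lying on its plug: this point 46 mm over the shelf.
- tub: Round grey tub, open on top, loose, 0.35 kg: 122 mm across, 75 tall, mouth 112. Origin: centre of its underside, z up. Spring catches inside the rim: a lid set in, turned any way, stops about 12 mm proud (bar centre 107 mm above the origin); a straight push of 12 to 20 N at its middle snaps it home, flange on rim, bar centre at 95 mm. The taper guides a lid up to 8 mm off-centre.
- small_lid_grip (a point): Centre of the grip bar (60 x 16 x 30 mm) of the small round lid, 90 mm across: a bystander, too small for the tub. 40 mm above the shelf.
- square_lid_grip (a point): Centre of the grip bar (60 x 16 x 30 mm) of the square lid, 100 x 100 mm: a bystander, for another tub. 42 mm above the shelf.
There are look-alikes about, which are no part of the job. What is shaped like the part that bears lid_grip but red is not meant.

How it is judged (in metres and radians):
At the end, for the whole second after the job is handed in: The large round lid is snapped home on the round tub: its grip bar's centre no more than 99 mm above the tub's underside (95 mm is home), within 10 mm of the tub's axis and level with it within 4 degrees; the tub stands upright on the shelf (within 6 degrees), at rest (z of lid_grip in the frame of tub between 0.09 and 0.099 m and horizontal distance between lid_grip and tub below 0.01 m and angle between the z axis of lid_grip and the z axis of tub, either way round below 0.07 rad and angle between tub's own z axis and vertical below 0.1 rad and height (world z) of tub below 0.01 m and linear speed of tub below 0.02 m/s); the robot touches nothing.
It fails at once if one of the other two lids is moved more than 40 mm (distance of any of small_lid_grip, square_lid_grip from where it was at the start of the episode above 0.04 m).
It also fails if it takes over 38 s, if anything falls off the work surface, if the arm or the gripper's body presses on something with over 40 N, if the wrist force passes 120 N, or if a joint passes its speed limit or range.

## Working session

There is one attempt and no reset: what is moved stays moved. The work goes in short steps, Python scripts to look and compute and a tool call to move; the robot and the scene stay as the last step left them, time stands still between calls to the robot, and variables do not carry over. Pictures are saved under pics/ and viewed, and the job is handed in when it is done.

Besides the shell and the picture viewer there is one more tool, called after "Request:" as name(argument=value, ...), one argument or row to a line, values as JSON. carry_out: Moves the arm, as the interface text tells. Its arguments: {"type":"object","properties":{"targets":{"type":"array","items":{"type":"array"}},"jaw":{"type":"number"},"squeeze":{"type":"number"}},"required":["targets"]}

```bash
mkdir -p pics; ls; cat > h.py <<'E'
import numpy as np,cv2
from scipy.spatial.transform import Rotation as R
from cell import env
def calib(n):
    c=env.get_calibration(n)
    K=np.array([[c['fx'],0,c['cx']],[0,c['fy'],c['cy']],[0,0,1]]);return c,K,np.array(c['D'],float)
def campose(n,obs=None):
    c,K,D=calib(n)
    if 'R' in c:
        Rc=np.array(c['R']);t=np.array(c['t']);return Rc.T,-Rc.T@t,K,D
    H=np.array(c['hand_eye']);o=obs
    T=R.from_euler('xyz',o['tool_rot'],degrees=True).as_matrix()
    return T@H[:3,:3],T@H[:3,3]+np.array(o['tool_pos']),K,D
def ray(n,px,z,obs=None):
    Rw,o,K,D=campose(n,obs)
    p=cv2.undistortPoints(np.array(px,float).reshape(-1,1,2),K,D).reshape(-1,2)
    d=np.c_[p,np.ones(len(p))]@Rw.T
    return o+d*((z-o[2])/d[:,2])[:,None]
def proj(n,P,obs=None):
    Rw,o,K,D=campose(n,obs)
    Pc=(np.array(P,float).reshape(-1,3)-o)@Rw
    return cv2.projectPoints(Pc,np.zeros(3),np.zeros(3),K,D)[0].reshape(-1,2)
def save(n,img): cv2.imwrite('pics/'+n+'.png',img[:,:,::-1])
E
python3 - <<'E'
from h import *
o=env.get_obs();print({k:np.round(v,3).tolist() for k,v in o.items()})
for n in ['side','top','wrist']:
    save(n+'1',env.read_camera(n))
    if n!='wrist':
        Rw,c,K,D=campose(n);print(n,c.round(3),Rw[:,2].round(3),K[0,0])
    for l in ['lid_grip','tub','small_lid_grip','square_lid_grip']:
        for r in env.outline_of(n,l): 
            m=r['mask'];print(n,l,round(r['p'],2),np.round(r['xy']),m.sum(), cv2.boundingRect(m.astype(np.uint8)))
E
```

```text
pics
{'time_s': 0.0, 'qpos': [-75.107, 18.44, -4.014, 83.175, 1.295, 78.54, -3.259], 'joint_velocities': [0.046, -0.065, 0.054, 0.024, 0.004, -0.059, 0.061], 'effort': [0.0, -49.128, -0.404, -31.253, -0.064, 0.044, 0.0], 'tool_pos': [0.158, 0.63, 0.221], 'tool_rot': [-90.006, 0.11, 75.916], 'force': [0.029, 0.586, 0.319], 'wrist_torque': [0.008, 0.014, 0.002], 'grip_width': 0.087}
side [ 0.413 -0.89   0.866] [ 0.088  0.669 -0.738] 421.8021873818203
side lid_grip 0.69 [243. 283.] 1580 (214, 261, 55, 48)
side lid_grip 0.56 [329. 252.] 1721 (307, 232, 52, 43)
side tub 0.82 [271. 140.] 1354 (252, 119, 39, 42)
side small_lid_grip 0.89 [256. 217.] 715 (241, 204, 33, 27)
side square_lid_grip 0.69 [242. 286.] 1511 (215, 262, 53, 46)
top [ 0.317 -0.124  1.24 ] [ 0.17  -0.01  -0.985] 456.41690667393453
top lid_grip 0.76 [338. 174.] 1728 (315, 150, 47, 48)
top lid_grip 0.76 [422. 259.] 1846 (400, 236, 48, 48)
top tub 0.72 [168. 202.] 2062 (140, 179, 52, 51)
top small_lid_grip 0.74 [284. 236.] 882 (266, 219, 34, 33)
top square_lid_grip 0.75 [358. 256.] 1431 (336, 235, 49, 50)
```

View pics/top1.png

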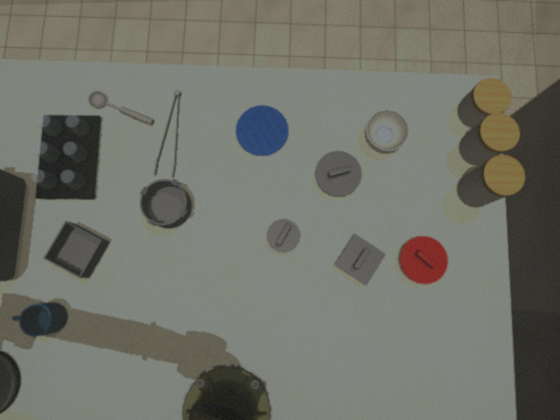

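View pics/side1.png

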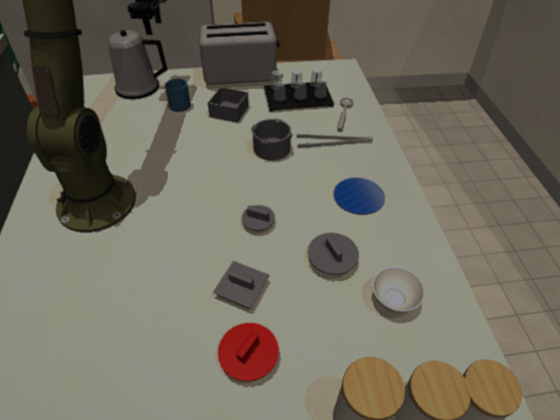

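View pics/wrist1.png

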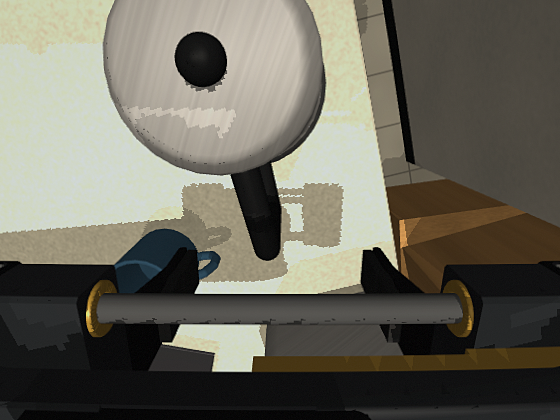

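```bash
python3 - <<'E'
from h import *
from scipy.optimize import least_squares
# lid: fit disc outline (projected flange) to mask hull
def circ(x,y,z,r,n=90):
    a=np.linspace(0,2*np.pi,n,endpoint=False);return np.c_[x+r*np.cos(a),y+r*np.sin(a),np.full(n,z)]
im={n:env.read_camera(n) for n in('top','side')}
for n in('top','side'):
    save('z'+n,cv2.resize(im[n][100:320,100:420] if n=='top' else im[n][80:320,200:420],None,fx=2.4,fy=2.4,interpolation=cv2.INTER_CUBIC))
def sil(n,X,lab):
    parts=[circ(*X,.031,.064),circ(*X,.026,.064)] if lab=='lid' else [circ(*X,.075,.061),circ(*X,0,.061)]
    return cv2.convexHull(proj(n,np.vstack(parts)).astype(np.float32))
for lab,l in(('lid','lid_grip'),('tub','tub')):
    for n in('top','side'):
        rs=env.outline_of(n,l)
        for r in rs:
            m=r['mask'].astype(np.uint8);c=max(cv2.findContours(m,0,1)[0],key=cv2.contourArea)
            h=cv2.convexHull(c).astype(np.float32)
            x0=ray(n,[r['xy']],.03)[0,:2]
            f=lambda X:[cv2.pointPolygonTest(sil(n,X,lab),tuple(map(float,p[0])),True) for p in c]
            s=least_squares(f,x0,loss='soft_l1',diff_step=1e-3)
            print(lab,n,r['xy'],s.x.round(4),'rms',np.sqrt(np.mean(np.square(f(s.x)))).round(2))
print(ray('top',[[329,177],[350,170]],.061), ray('top',[[340,173]],.061))
E
```

```text
Traceback (most recent call last):
  File "h.py", line 20, in proj
    Rw,o,K,D=campose(n,obs)
             ~~~~~~~^^^^^^^
  File "h.py", line 8, in campose
    c,K,D=calib(n)
          ~~~~~^^^
  File "h.py", line 5, in calib
    c=env.get_calibration(n)
ValueError: time passes only in moves, steps and waits
```

View pics/ztop.png

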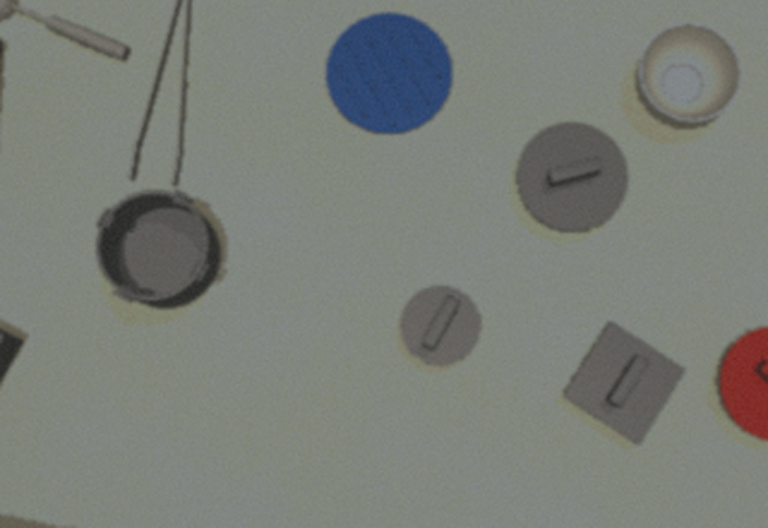

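```bash
sed -i 's/^def calib/import functools\n@functools.cache\ndef calib/' h.py; cat > fit.py <<'E'
from h import *
from scipy.optimize import least_squares
def circ(x,y,z,r,n=90):
    a=np.linspace(0,2*np.pi,n,endpoint=False);return np.c_[x+r*np.cos(a),y+r*np.sin(a),np.full(n,z)]
def sil(n,X,lab):
    parts=[circ(*X,.031,.064),circ(*X,.026,.064)] if lab=='lid' else [circ(*X,.075,.061),circ(*X,0,.061)]
    return cv2.convexHull(proj(n,np.vstack(parts)).astype(np.float32))
def fit(n,r,lab):
    c=max(cv2.findContours(r['mask'].astype(np.uint8),0,1)[0],key=cv2.contourArea)
    x0=ray(n,[r['xy']],.03)[0,:2]
    f=lambda X:[cv2.pointPolygonTest(sil(n,X,lab),tuple(map(float,p[0])),True) for p in c]
    s=least_squares(f,x0,loss='soft_l1',diff_step=1e-3)
    return s.x,np.sqrt(np.mean(np.square(f(s.x))))
E
python3 - <<'E'
from fit import *
calib('top');calib('side')
for lab,l in(('lid','lid_grip'),('tub','tub')):
    for n in('top','side'):
        for r in env.outline_of(n,l):
            print(lab,n,np.round(r['xy']),round(r['p'],2),*fit(n,r,lab))
# bar ends in top crop (2.4x, offset 100,100): top face
P=np.array([[548,177],[600,160]])/2.4+100
q=ray('top',P,.061);print(q,np.degrees(np.arctan2(*(q[1]-q[0])[[1,0]])))
print(env.get_obs()['time_s'])
E
```

```text
lid top [338. 172.] 0.58 [ 0.62860777 -0.27661606] 0.7545837586250828
lid top [422. 259.] 0.57 [ 0.3993429  -0.50445957] 0.7401349297961318
lid side [249. 349.] 0.9 [ 0.40124282 -0.50589401] 0.6677705131516292
lid side [334. 252.] 0.82 [ 0.62983205 -0.27507405] 0.7767085150641557
tub top [168. 200.] 0.58 [0.52793414 0.18404719] 0.7431961926112327
tub side [274. 140.] 0.94 [0.52751692 0.18560141] 0.8880400935806275
[[ 0.6176482  -0.24579647  0.061     ]
 [ 0.63893264 -0.30348567  0.061     ]] -69.74845831710047
1.1
```

```bash
ls pics; python3 -c "
from h import *
o=env.get_obs();print(R.from_euler('xyz',o['tool_rot'],degrees=True).as_matrix().round(3));print(campose('wrist',o)[0].round(3),campose('wrist',o)[1])"
```

```text
side1.png
top1.png
wrist1.png
zside.png
ztop.png
[[ 0.243  0.    -0.97 ]
 [ 0.97   0.     0.243]
 [ 0.    -1.    -0.   ]]
[[ 0.242  0.928  0.284]
 [ 0.97  -0.232 -0.071]
 [-0.001  0.292 -0.956]] [0.08064068 0.65012935 0.3861237 ]
```

View pics/zside.png

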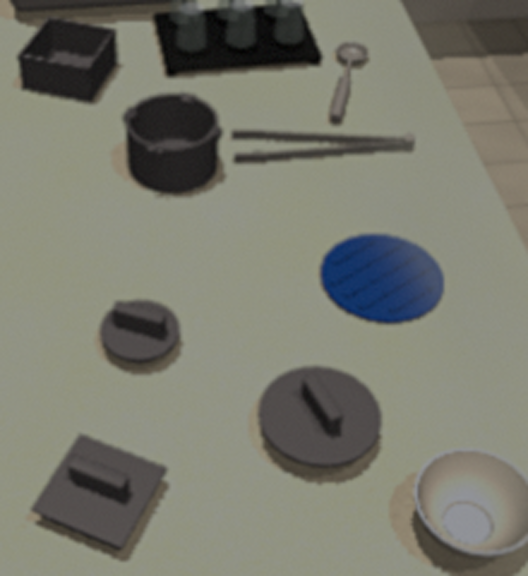

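```bash
cat > plan.py <<'E'
from h import *
def rows(wps,start=None,N=None,rnd=1):
    """wps: list of (x,y,z,yawx) yawx=world angle of tool x; nrows each"""
    o=env.get_obs();p=np.array(o['tool_pos']);T=R.from_euler('xyz',o['tool_rot'],degrees=True).as_matrix()
    print('at',p.round(4),'xang',np.degrees(np.arctan2(T[1,0],T[0,0])).round(2),'tilt',T[2].round(4))
    for w,n in wps:
        w=np.array(w,float);a=np.radians(w[3]);Tg=np.array([[np.cos(a),0,-np.sin(a)],[np.sin(a),0,np.cos(a)],[0,-1,0]])
        rv=R.from_matrix(T.T@Tg).as_rotvec(degrees=True);d=(w[:3]-p)
        for i in range(n):
            Ti=T@R.from_rotvec(rv*i/n,degrees=True).as_matrix()
            print([[round(float(v)*1000,rnd) for v in Ti.T@d/n],[round(float(v)/n,1) for v in rv]],end=',\n')
        p=w[:3];T=Tg
E
python3 - <<'E'
from plan import *
print(ray('side',[[205,80],[275,80]],0),ray('side',[[110,90],[155,95]],0))
E
```

```text
[[0.31509619 0.63974327 0.        ]
 [0.58963267 0.60723432 0.        ]] [[-5.01290491e-02  6.12847518e-01  1.11022302e-16]
 [ 1.26672159e-01  5.53499475e-01  0.00000000e+00]]
```

Request:
carry_out(
  targets=[
    [[0, -50, 0], [0, 0, 0]],
    [[0, -50, 0], [0, 0, 0]],
    [[0, -50, 0], [0, 0, 0]],
  ],
  jaw=1,
)

```text
time_s: 1.4
tool_pos: [0.1581, 0.63, 0.3743]
tool_rot: [-90.0, 0.0, 75.9]
force: [1.1, 0.0, 0.5]
grip_width: 0.0872
```

```bash
python3 - <<'E'
from plan import *
z=.36
rows([((.42,.44,z,56),8),((.60,.12,z,36),8),((.625,-.276,.2,20),9)],rnd=0)
E
```

```text
at [0.1581 0.63   0.3743] xang 75.92 tilt [-3.e-04 -1.e+00 -1.e-04]
[[-15.0, 2.0, -38.0], [0.0, 2.5, -0.0]],
[[-13.0, 2.0, -38.0], [0.0, 2.5, -0.0]],
[[-12.0, 2.0, -39.0], [0.0, 2.5, -0.0]],
[[-10.0, 2.0, -39.0], [0.0, 2.5, -0.0]],
[[-8.0, 2.0, -40.0], [0.0, 2.5, -0.0]],
[[-7.0, 2.0, -40.0], [0.0, 2.5, -0.0]],
[[-5.0, 2.0, -40.0], [0.0, 2.5, -0.0]],
[[-3.0, 2.0, -40.0], [0.0, 2.5, -0.0]],
[[-21.0, 0.0, -41.0], [0.0, 2.5, 0.0]],
[[-19.0, 0.0, -42.0], [0.0, 2.5, 0.0]],
[[-17.0, 0.0, -43.0], [0.0, 2.5, 0.0]],
[[-15.0, 0.0, -43.0], [0.0, 2.5, 0.0]],
[[-13.0, 0.0, -44.0], [0.0, 2.5, 0.0]],
[[-11.0, 0.0, -45.0], [0.0, 2.5, 0.0]],
[[-9.0, 0.0, -45.0], [0.0, 2.5, 0.0]],
[[-7.0, 0.0, -45.0], [0.0, 2.5, 0.0]],
[[-24.0, 18.0, -37.0], [0.0, 1.8, 0.0]],
[[-22.0, 18.0, -38.0], [0.0, 1.8, 0.0]],
[[-21.0, 18.0, -39.0], [0.0, 1.8, 0.0]],
[[-20.0, 18.0, -39.0], [0.0, 1.8, 0.0]],
[[-19.0, 18.0, -40.0], [0.0, 1.8, 0.0]],
[[-18.0, 18.0, -40.0], [0.0, 1.8, 0.0]],
[[-16.0, 18.0, -41.0], [0.0, 1.8, 0.0]],
[[-15.0, 18.0, -41.0], [0.0, 1.8, 0.0]],
[[-14.0, 18.0, -42.0], [0.0, 1.8, 0.0]],
```

Request:
carry_out(
  targets=[
    [[-15, 2, -38], [0, 2.5, 0]],
    [[-13, 2, -38], [0, 2.5, 0]],
    [[-12, 2, -39], [0, 2.5, 0]],
    [[-10, 2, -39], [0, 2.5, 0]],
    [[-8, 2, -40], [0, 2.5, 0]],
    [[-7, 2, -40], [0, 2.5, 0]],
    [[-5, 2, -40], [0, 2.5, 0]],
    [[-3, 2, -40], [0, 2.5, 0]],
  ],
)

```text
time_s: 2.2
tool_pos: [0.4217, 0.4394, 0.3568]
tool_rot: [-90.0, -0.0, 55.8]
force: [0.7, -0.1, -0.1]
grip_width: 0.0866
```

Request:
carry_out(
  targets=[
    [[-21, 0, -41], [0, 2.5, 0]],
    [[-19, 0, -42], [0, 2.5, 0]],
    [[-17, 0, -43], [0, 2.5, 0]],
    [[-15, 0, -43], [0, 2.5, 0]],
    [[-13, 0, -44], [0, 2.5, 0]],
    [[-11, 0, -45], [0, 2.5, 0]],
    [[-9, 0, -45], [0, 2.5, 0]],
    [[-7, 0, -45], [0, 2.5, 0]],
  ],
)

```text
time_s: 3.0
tool_pos: [0.6013, 0.1184, 0.3569]
tool_rot: [-90.0, -0.1, 35.8]
force: [0.3, 1.6, 0.1]
grip_width: 0.0871
```

Request:
carry_out(
  targets=[
    [[-24, 18, -37], [0, 1.8, 0]],
    [[-22, 18, -38], [0, 1.8, 0]],
    [[-21, 18, -39], [0, 1.8, 0]],
    [[-20, 18, -39], [0, 1.8, 0]],
    [[-19, 18, -40], [0, 1.8, 0]],
    [[-18, 18, -40], [0, 1.8, 0]],
    [[-16, 18, -41], [0, 1.8, 0]],
    [[-15, 18, -41], [0, 1.8, 0]],
    [[-14, 18, -42], [0, 1.8, 0]],
    [[0, 0, 0], [0, 0, 0]],
    [[0, 0, 0], [0, 0, 0]],
  ],
)

```text
time_s: 4.1
tool_pos: [0.6232, -0.2768, 0.1937]
tool_rot: [-90.0, 0.1, 19.6]
force: [0.3, -0.3, -0.3]
grip_width: 0.0872
```

```bash
cat > wl.py <<'E'
from fit import *
import sys
o=env.get_obs();print(o['time_s'],np.round(o['tool_pos'],4),np.round(o['tool_rot'],2))
im=env.read_camera('wrist');save(sys.argv[1],im)
np.save('o.npy',np.r_[o['tool_pos'],o['tool_rot']])
E
python3 wl.py w2
```

```text
4.1 [ 0.6232 -0.2768  0.1937] [-89.96   0.09  19.55]
```

View pics/w2.png

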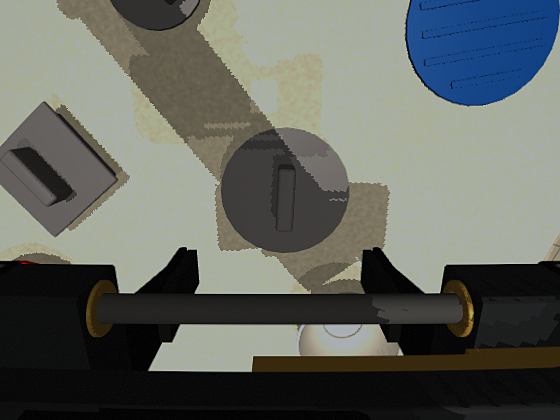

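```bash
python3 - <<'E'
import h,fit
from fit import *
v=np.load('o.npy');o={'tool_pos':v[:3],'tool_rot':v[3:]}
P0=h.proj;R0=h.ray
fit.proj=lambda n,P:P0(n,P,o);fit.ray=lambda n,p,z:R0(n,p,z,o)
for r in env.outline_of('wrist','lid_grip'):
    print(r['p'],np.round(r['xy']),*fit.fit('wrist',r,'lid'))
im=cv2.imread('pics/w2.png')[110:270,205:365]
cv2.imwrite('pics/w2z.png',cv2.convertScaleAbs(cv2.resize(im,None,fx=3.7,fy=3.7),alpha=1.8))
E
```

```text
Traceback (most recent call last):
AttributeError: 'function' object has no attribute 'fit'
```

```bash
cat > wfit.py <<'E'
import h,fit as F,sys
import numpy as np,cv2
from h import env
v=np.load('o.npy');o={'tool_pos':v[:3],'tool_rot':v[3:]}
P0=h.proj;R0=h.ray;h.calib('wrist')
F.proj=lambda n,P:P0(n,P,o);F.ray=lambda n,p,z:R0(n,p,z,o)
E
python3 - <<'E'
from wfit import *
for r in env.outline_of('wrist','lid_grip'):
    print(r['p'],np.round(r['xy']),*F.fit('wrist',r,'lid'))
im=cv2.imread('pics/w2.png')[110:270,205:365]
cv2.imwrite('pics/w2z.png',cv2.convertScaleAbs(cv2.resize(im,None,fx=3.7,fy=3.7),alpha=1.8))
E
```

```text
0.75 [285. 188.] [ 0.62906085 -0.27623326] 0.7168405597713531
0.52 [ 28. 266.] [ 0.37227351 -0.3819803 ] 0.8799665074318195
```

View pics/w2z.png

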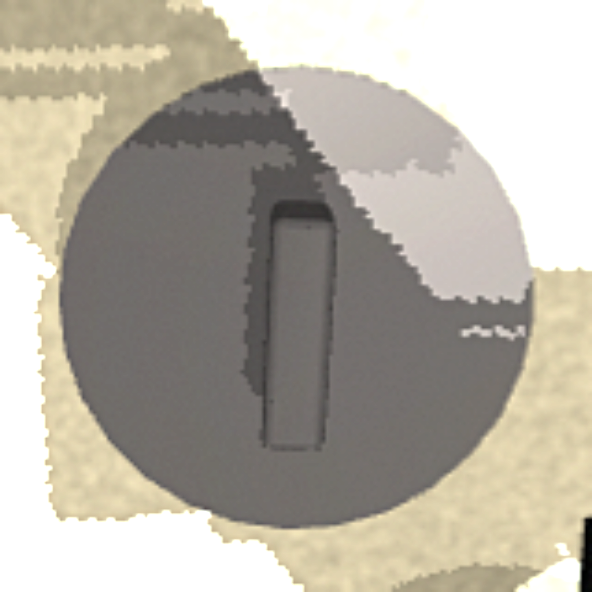

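```bash
python3 - <<'E'
from wfit import *
q=F.ray('wrist',np.array([[302,218],[293,448]])/3.7+[205,110],.061)
print(q,q.mean(0),np.degrees(np.arctan2(*(q[1]-q[0])[[1,0]])),np.linalg.norm(q[1]-q[0]))
from plan import rows
a=np.degrees(np.arctan2(*(q[1]-q[0])[[1,0]]))
rows([((.629,-.276,.1,a-90),3),((.629,-.276,.036,a-90),4)],rnd=0)
E
```

```text
[[ 0.62008437 -0.24779442  0.061     ]
 [ 0.63801186 -0.30380642  0.061     ]] [ 0.62904811 -0.27580042  0.061     ] -72.25194512781842 0.05881104216932968
at [ 0.6252 -0.2734  0.1952] xang 19.88 tilt [ 1.7e-03 -1.0e+00  5.0e-04]
[[1.0, 32.0, -1.0], [0.0, -59.3, 0.0]],
[[-1.0, 32.0, -1.0], [0.0, -59.3, 0.0]],
[[-2.0, 32.0, -0.0], [0.0, -59.3, 0.0]],
[[0.0, 16.0, 0.0], [0.0, 0.0, 0.0]],
[[0.0, 16.0, 0.0], [0.0, 0.0, 0.0]],
[[0.0, 16.0, 0.0], [0.0, 0.0, 0.0]],
[[0.0, 16.0, 0.0], [0.0, 0.0, 0.0]],
```

```bash
python3 - <<'E'
from plan import *
for i in range(5):
    o=env.get_obs();print(o['time_s'],np.round(o['tool_pos'],4),np.round(o['tool_rot'],2),np.round(o['joint_velocities'],2));env.read_camera('wrist')
rows([((.629,-.276,.1,17.75),3),((.629,-.276,.036,17.75),4)],rnd=0)
E
```

```text
4.25 [ 0.6252 -0.2734  0.1952] [-89.97  -0.1   19.88] [-0.52 -0.39 -0.    0.08  0.15  0.02 -0.01]
4.3 [ 0.6252 -0.2733  0.1953] [-89.98  -0.1   19.9 ] [-0.11 -0.06  0.32  0.07  0.15 -0.01  0.02]
4.35 [ 0.6251 -0.2735  0.1954] [-89.99  -0.1   19.89] [ 0.05  0.02  0.34  0.15  0.14 -0.05  0.05]
4.4 [ 0.625  -0.2737  0.1953] [-90.    -0.09  19.87] [ 0.08  0.04  0.25  0.13  0.05  0.   -0.02]
4.45 [ 0.6248 -0.2741  0.1952] [-9.001e+01 -7.000e-02  1.984e+01] [ 0.32  0.2   0.35  0.16 -0.03 -0.09  0.01]
at [ 0.6246 -0.2743  0.1951] xang 19.82 tilt [ 0.001 -1.    -0.   ]
[[1.0, 32.0, -1.0], [0.0, 0.7, 0.0]],
[[1.0, 32.0, -1.0], [0.0, 0.7, 0.0]],
[[1.0, 32.0, -1.0], [0.0, 0.7, 0.0]],
[[0.0, 16.0, 0.0], [0.0, 0.0, 0.0]],
[[0.0, 16.0, 0.0], [0.0, 0.0, 0.0]],
[[0.0, 16.0, 0.0], [0.0, 0.0, 0.0]],
[[0.0, 16.0, 0.0], [0.0, 0.0, 0.0]],
```

Request:
carry_out(
  targets=[
    [[1, 32, -1], [0, 0.7, 0]],
    [[1, 32, -1], [0, 0.7, 0]],
    [[1, 32, -1], [0, 0.7, 0]],
    [[0, 16, 0], [0, 0, 0]],
    [[0, 16, 0], [0, 0, 0]],
    [[0, 14, 0], [0, 0, 0]],
    [[0, 8, 0], [0, 0, 0]],
    [[0, 0, 0], [0, 0, 0]],
    [[0, 0, 0], [0, 0, 0]],
    [[0, 0, 0], [0, 0, 0]],
  ],
)

```text
time_s: 5.5
tool_pos: [0.6286, -0.2777, 0.0457]
tool_rot: [-90.1, -0.1, 17.6]
force: [0.5, 0.2, 0.1]
grip_width: 0.087
```

```bash
python3 wl.py w3; python3 -c "
from plan import *
rows([((.629,-.276,.036,17.75),1)])"
```

```text
5.5 [ 0.6286 -0.2777  0.0457] [-9.006e+01 -9.000e-02  1.761e+01]
at [ 0.6286 -0.2776  0.0457] xang 17.62 tilt [ 0.0016 -1.     -0.001 ]
[[0.9, 9.7, 1.4], [0.1, -0.1, 0.1]],
```

View pics/w3.png

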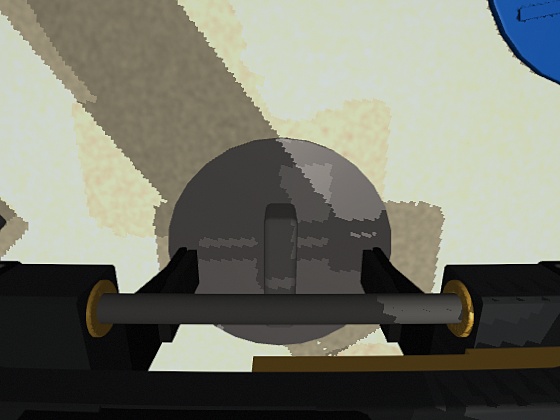

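The bar sits midway between the fingers (column about 281, rows 205–325), parallel to the pads. I'll lower and grip.

Request:
carry_out(
  targets=[
    [[1, 5, 1], [0, 0, 0]],
    [[0, 5, 0], [0, 0, 0]],
    [[0, 0, 0], [0, 0, 0]],
    [[0, 0, 0], [0, 0, 0]],
  ],
)

```text
time_s: 5.95
tool_pos: [0.6283, -0.2759, 0.0342]
tool_rot: [-90.0, 0.0, 17.6]
force: [0.1, -1.7, 0.5]
grip_width: 0.0872
```

Request:
carry_out(
  targets=[
    [[0, 0, 0], [0, 0, 0]],
    [[0, 0, 0], [0, 0, 0]],
    [[0, 0, 0], [0, 0, 0]],
    [[0, 0, 0], [0, 0, 0]],
    [[0, 0, 0], [0, 0, 0]],
    [[0, 0, 0], [0, 0, 0]],
    [[0, 0, 0], [0, 0, 0]],
    [[0, 0, 0], [0, 0, 0]],
    [[0, 0, 0], [0, 0, 0]],
  ],
  jaw=0,
  squeeze=55,
)

```text
time_s: 6.85
tool_pos: [0.6285, -0.276, 0.0345]
tool_rot: [-90.0, -0.0, 17.6]
force: [-1.1, 0.7, 0.6]
grip_width: 0.0231
```

Request:
carry_out(
  targets=[
    [[0, 0, 0], [0, 0, 0]],
    [[0, 0, 0], [0, 0, 0]],
    [[0, 0, 0], [0, 0, 0]],
  ],
)

```text
time_s: 7.15
tool_pos: [0.6285, -0.276, 0.0345]
tool_rot: [-90.0, -0.0, 17.6]
force: [0.3, 0.6, -0.4]
grip_width: 0.0153
```

Request:
carry_out(
  targets=[
    [[0, -5, 0], [0, 0, 0]],
    [[0, -15, 0], [0, 0, 0]],
    [[0, -30, 0], [0, 0, 0]],
    [[0, -40, 0], [0, 0, 0]],
    [[0, -40, 0], [0, 0, 0]],
    [[0, 0, 0], [0, 0, 0]],
    [[0, 0, 0], [0, 0, 0]],
  ],
)

```text
time_s: 7.85
tool_pos: [0.6293, -0.2766, 0.167]
tool_rot: [-90.1, -0.2, 17.6]
force: [0.3, -0.7, -1.7]
grip_width: 0.0157
```

```bash
python3 wl.py w4; python3 -c "
from plan import *
rows([((.61,-.05,.22,17.6),6),((.528,.185,.22,17.6),6)],rnd=0)"
```

```text
7.85 [ 0.6293 -0.2766  0.167 ] [-90.11  -0.18  17.61]
at [ 0.6285 -0.2759  0.1651] xang 17.62 tilt [ 7.e-04 -1.e+00  1.e-04]
[[8.0, -9.0, 37.0], [-0.0, 0.0, 0.0]],
[[8.0, -9.0, 37.0], [-0.0, 0.0, 0.0]],
[[8.0, -9.0, 37.0], [-0.0, 0.0, 0.0]],
[[8.0, -9.0, 37.0], [-0.0, 0.0, 0.0]],
[[8.0, -9.0, 37.0], [-0.0, 0.0, 0.0]],
[[8.0, -9.0, 37.0], [-0.0, 0.0, 0.0]],
[[-1.0, 0.0, 41.0], [0.0, 0.0, 0.0]],
[[-1.0, 0.0, 41.0], [0.0, 0.0, 0.0]],
[[-1.0, 0.0, 41.0], [0.0, 0.0, 0.0]],
[[-1.0, 0.0, 41.0], [0.0, 0.0, 0.0]],
[[-1.0, 0.0, 41.0], [0.0, 0.0, 0.0]],
[[-1.0, 0.0, 41.0], [0.0, 0.0, 0.0]],
```

View pics/w4.png

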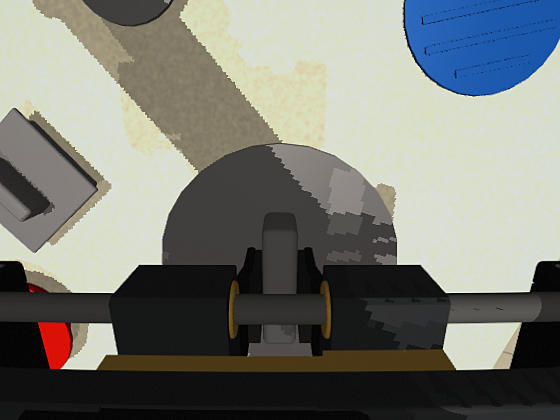

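Request:
carry_out(
  targets=[
    [[4, -5, 18], [0, 0, 0]],
    [[8, -9, 34], [0, 0, 0]],
    [[8, -9, 37], [0, 0, 0]],
    [[8, -9, 37], [0, 0, 0]],
    [[8, -9, 37], [0, 0, 0]],
    [[8, -9, 37], [0, 0, 0]],
    [[4, -5, 38], [0, 0, 0]],
    [[-1, 0, 41], [0, 0, 0]],
    [[-1, 0, 41], [0, 0, 0]],
    [[-1, 0, 41], [0, 0, 0]],
    [[-1, 0, 41], [0, 0, 0]],
  ],
)

```text
time_s: 9.0
tool_pos: [0.547, 0.1219, 0.2181]
tool_rot: [-90.0, 0.2, 17.6]
force: [-0.2, 0.0, -1.1]
grip_width: 0.0153
```

Request:
carry_out(
  targets=[
    [[-1, 0, 35], [0, 0, 0]],
    [[-1, 0, 25], [0, 0, 0]],
    [[0, 0, 15], [0, 0, 0]],
    [[0, 0, 0], [0, 0, 0]],
    [[0, 0, 0], [0, 0, 0]],
    [[0, 0, 0], [0, 0, 0]],
    [[0, 0, 0], [0, 0, 0]],
  ],
)

```text
time_s: 9.7
tool_pos: [0.5249, 0.1895, 0.2196]
tool_rot: [-90.0, -0.0, 17.4]
force: [0.5, 0.1, -1.1]
grip_width: 0.0157
```

```bash
python3 wl.py w5; python3 - <<'E'
from fit import *
from plan import rows
calib('top');calib('side')
for n in('top','side'):
    save(n+'5',env.read_camera(n))
    for r in env.outline_of(n,'tub'): print(n,np.round(r['xy']),round(r['p'],2),r['mask'].sum(),*fit(n,r,'tub'))
rows([((.528,.185,.22,17.6),1)],rnd=1)
E
```

```text
9.7 [0.5249 0.1895 0.2196] [-90.03  -0.    17.45]
top [176. 209.] 0.59 1032 [0.52876649 0.18488644] 7.446273620898988
side [271. 139.] 0.57 1326 [0.52692458 0.1859911 ] 1.3492254316765508
at [0.5243 0.1909 0.2196] xang 17.58 tilt [ 1.e-04 -1.e+00  0.e+00]
[[1.7, -0.4, -6.7], [-0.0, -0.0, 0.0]],
```

View pics/side5.png

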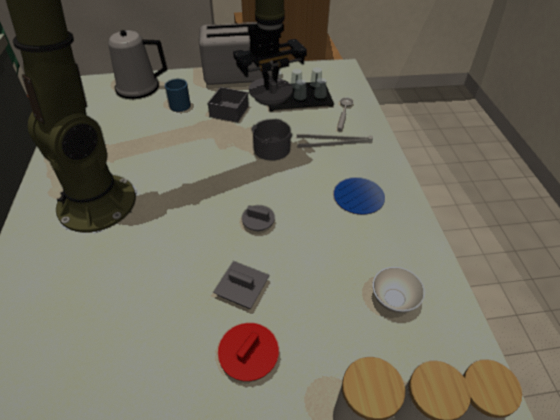

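View pics/w5.png

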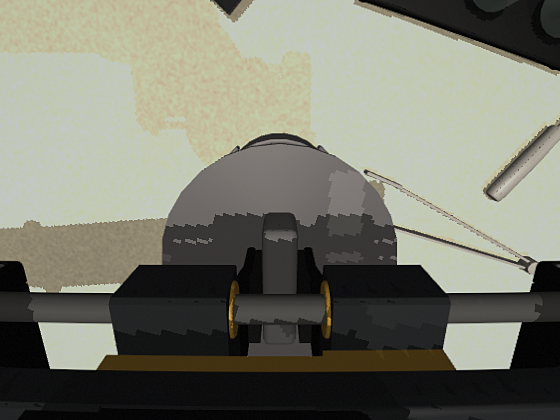

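Request:
carry_out(
  targets=[
    [[1, 25, -2], [0, 0, 0]],
    [[1, 30, -3], [0, 0, 0]],
    [[0, 25, 0], [0, 0, 0]],
    [[0, 12, 0], [0, 0, 0]],
    [[0, 0, 0], [0, 0, 0]],
    [[0, 0, 0], [0, 0, 0]],
    [[0, 0, 0], [0, 0, 0]],
  ],
)

```text
time_s: 10.65
tool_pos: [0.5288, 0.1877, 0.1292]
tool_rot: [-90.0, -0.2, 17.6]
force: [0.2, 0.1, -1.4]
grip_width: 0.016
```

```bash
python3 wl.py w6;python3 - <<'E'
from h import *
from plan import rows
save('side6',cv2.resize(env.read_camera('side')[60:200,190:350],None,fx=4,fy=4))
rows([((.5275,.1855,.1,17.6),1)],rnd=1)
E
```

```text
10.65 [0.5288 0.1877 0.1292] [-89.97  -0.17  17.63]
at [0.5285 0.1876 0.129 ] xang 17.63 tilt [ 2.4e-03 -1.0e+00  5.0e-04]
[[-1.6, 28.9, -1.7], [-0.0, 0.0, 0.1]],
```

View pics/side6.png

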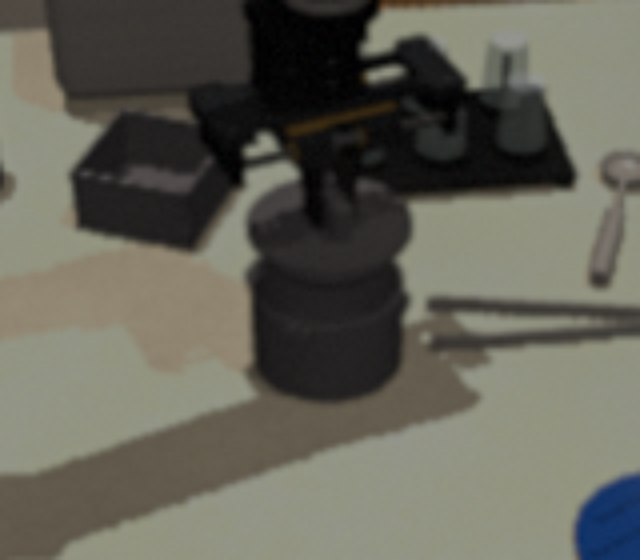

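View pics/w6.png

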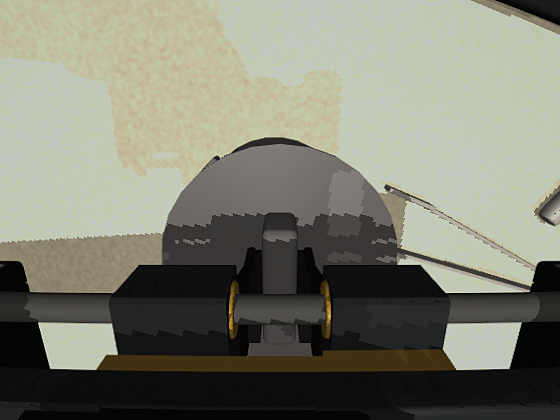

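The lid is above the mouth: lid centre at column 280, tub rim at about 277. Next I'll lower it.

Request:
carry_out(
  targets=[
    [[-1.5, 8, -1.5], [0, 0, 0]],
    [[0, 8, 0], [0, 0, 0]],
    [[0, 6, 0], [0, 0, 0]],
    [[0, 5, 0], [0, 0, 0]],
    [[0, 4, 0], [0, 0, 0]],
    [[0, 0, 0], [0, 0, 0]],
    [[0, 0, 0], [0, 0, 0]],
  ],
)

```text
time_s: 11.45
tool_pos: [0.5264, 0.1842, 0.0962]
tool_rot: [-90.1, 0.1, 17.6]
force: [-0.9, -2.7, -1.3]
grip_width: 0.015
```

Request:
carry_out(
  targets=[
    [[0, 2, 0], [0, 0, 0]],
    [[0, 2, 0], [0, 0, 0]],
    [[0, 0, 0], [0, 0, 0]],
    [[0, 0, 0], [0, 0, 0]],
  ],
)

```text
time_s: 11.85
tool_pos: [0.5269, 0.1841, 0.0939]
tool_rot: [-90.0, 0.0, 17.6]
force: [-3.9, -5.3, 8.5]
grip_width: 0.0158
```

Request:
carry_out(
  targets=[
    [[-0.8, 0, -0.6], [0, 0, 0]],
    [[0, 2, 0], [0, 0, 0]],
    [[0, 2, 0], [0, 0, 0]],
    [[0, 0, 0], [0, 0, 0]],
    [[0, 0, 0], [0, 0, 0]],
  ],
)

```text
time_s: 12.35
tool_pos: [0.5269, 0.1839, 0.09]
tool_rot: [-90.0, -0.1, 17.6]
force: [-1.8, -3.5, 6.2]
grip_width: 0.0155
```

Request:
carry_out(
  targets=[
    [[-0.3, 1, -0.3], [0, 0, 0]],
    [[0, 1, 0], [0, 0, 0]],
    [[0, 1, 0], [0, 0, 0]],
    [[0, 0, 0], [0, 0, 0]],
    [[0, 0, 0], [0, 0, 0]],
  ],
)

```text
time_s: 12.85
tool_pos: [0.5261, 0.1845, 0.0852]
tool_rot: [-90.0, -0.1, 17.6]
force: [1.4, -0.1, -5.7]
grip_width: 0.0153
```

```bash
python3 wl.py w7;python3 - <<'E'
from h import *
save('side7',cv2.resize(env.read_camera('side')[60:200,190:350],None,fx=4,fy=4))
E
```

```text
12.85 [0.5261 0.1845 0.0852] [-8.998e+01 -6.000e-02  1.762e+01]
```

View pics/side7.png

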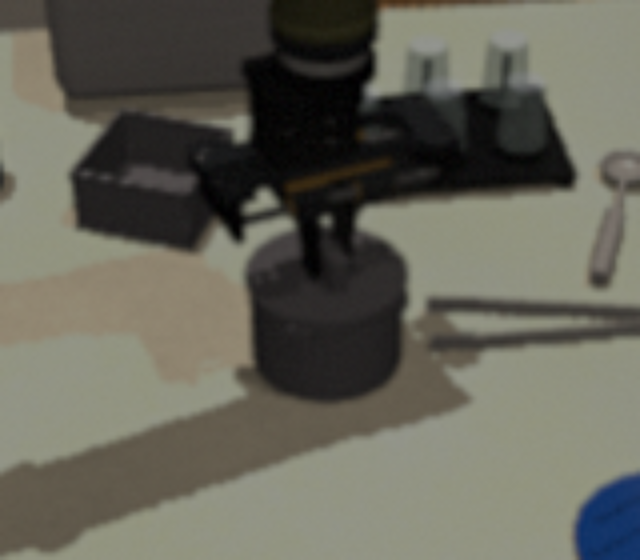

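View pics/w7.png

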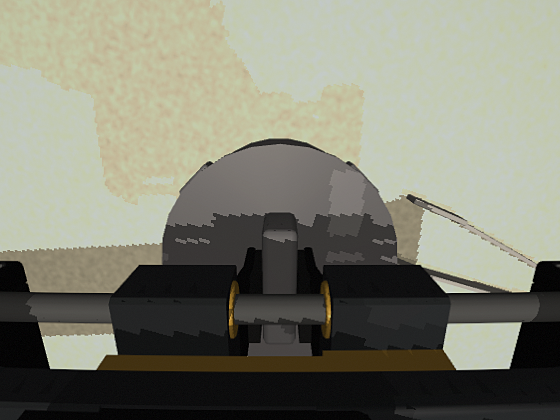

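Request:
carry_out(
  targets=[
    [[0, 2, 0], [0, 0, 0]],
    [[0, 2, 0], [0, 0, 0]],
    [[0, 1, 0], [0, 0, 0]],
    [[0, 0, 0], [0, 0, 0]],
    [[0, 0, 0], [0, 0, 0]],
  ],
)

```text
time_s: 13.45
tool_pos: [0.5253, 0.1845, 0.0834]
tool_rot: [-89.9, 0.1, 17.6]
force: [-9.4, -3.9, 18.1]
grip_width: 0.0157
```

Request:
carry_out(
  targets=[
    [[0, 1, 0], [0, 0, 0]],
    [[0, 1, 0], [0, 0, 0]],
    [[0, 1, 0], [0, 0, 0]],
    [[0, 0, 0], [0, 0, 0]],
    [[0, 0, 0], [0, 0, 0]],
  ],
)

```text
time_s: 13.95
tool_pos: [0.5253, 0.1845, 0.0833]
tool_rot: [-89.8, 0.1, 17.6]
force: [-16.8, -6.6, 36.3]
grip_width: 0.0156
```

Stiff contact at TCP z 0.0833, against 0.0835 predicted for home, with 36 N pressing. I'll unload and release.

Request:
carry_out(
  targets=[
    [[0, -3, 0], [0, 0, 0]],
    [[0, -2, 0], [0, 0, 0]],
    [[0, 0, 0], [0, 0, 0]],
    [[0, 0, 0], [0, 0, 0]],
  ],
)

```text
time_s: 14.35
tool_pos: [0.5253, 0.1846, 0.0834]
tool_rot: [-89.9, 0.1, 17.6]
force: [-5.5, -1.3, 8.5]
grip_width: 0.0159
```

Request:
carry_out(
  targets=[
    [[0, 0, 0], [0, 0, 0]],
    [[0, 0, 0], [0, 0, 0]],
    [[0, 0, 0], [0, 0, 0]],
    [[0, 0, 0], [0, 0, 0]],
    [[0, 0, 0], [0, 0, 0]],
    [[0, 0, 0], [0, 0, 0]],
    [[0, 0, 0], [0, 0, 0]],
  ],
  jaw=0.7,
)

```text
time_s: 15.05
tool_pos: [0.5259, 0.1841, 0.0825]
tool_rot: [-90.0, -0.0, 17.6]
force: [0.3, 0.5, -0.6]
grip_width: 0.0586
```

Request:
carry_out(
  targets=[
    [[0, -10, 0], [0, 0, 0]],
    [[0, -30, 0], [0, 0, 0]],
    [[0, -50, 0], [0, 0, 0]],
    [[0, -50, 0], [0, 0, 0]],
    [[0, 0, 0], [0, 0, 0]],
    [[0, 0, 0], [0, 0, 0]],
  ],
)

```text
time_s: 15.65
tool_pos: [0.5268, 0.1844, 0.2248]
tool_rot: [-89.9, -0.2, 17.6]
force: [-0.0, -0.4, -0.9]
grip_width: 0.0609
```

```bash
python3 wl.py w8;python3 - <<'E'
from h import *
save('side8',cv2.resize(env.read_camera('side')[60:200,190:350],None,fx=4,fy=4))
E
```

```text
15.65 [0.5268 0.1844 0.2248] [-89.94  -0.23  17.61]
```

View pics/side8.png

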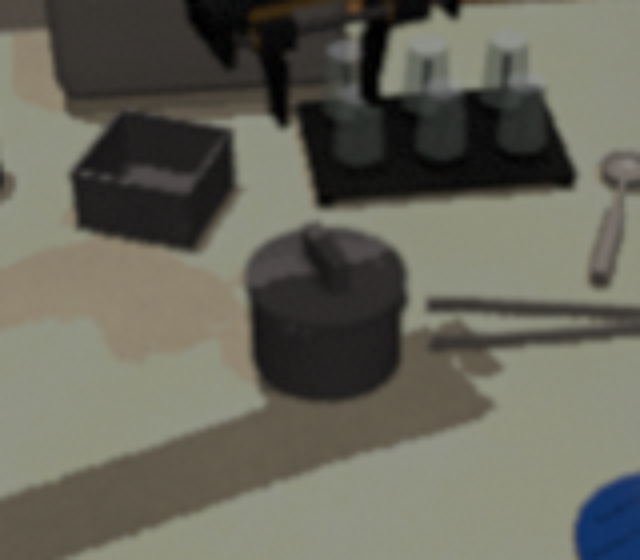

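View pics/w8.png

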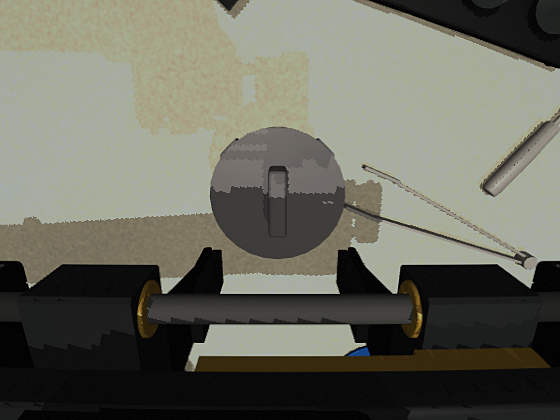

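```bash
python3 - <<'E'
from fit import *
calib('side');calib('wrist')
o=env.get_obs();wi=env.read_camera('wrist');si=env.read_camera('side')
big=cv2.resize(si[60:200,190:350],None,fx=4,fy=4)
for z,c in((.08,(0,255,0)),(.092,(255,0,0))):
    p=((proj('side',circ(.527,.1855,z,.064))-[190,60]+.5)*4).astype(np.int32)
    cv2.polylines(big,[p],True,c,1)
save('side9',big)
for n in('side','wrist'):
  oo=o if n=='wrist' else None
  env.read_camera(n)
  for r in env.outline_of(n,'lid_grip'):
    m=r['mask'];c=max(cv2.findContours(m.astype(np.uint8),0,1)[0],key=cv2.contourArea)
    g=ray(n,[r['xy']],.09,oo)[0]
    if np.hypot(g[0]-.527,g[1]-.185)>.05: continue
    f=lambda X:[cv2.pointPolygonTest(cv2.convexHull(np.vstack([proj(n,circ(X[0],X[1],X[2]-k,.064),oo) for k in(0,.005)]).astype(np.float32)),tuple(map(float,q[0])),True) for q in c]
    s=least_squares(f,[.527,.185,.085],loss='soft_l1',diff_step=1e-3);print(n,r['p'],s.x.round(4),np.sqrt(np.mean(np.square(f(s.x)))))
E
```

```text
side 0.95 [0.5332 0.2495 0.0324] 0.3892215520024666
wrist 0.6 [0.5264 0.1839 0.0777] 0.41857212836442015
```

View pics/side9.png

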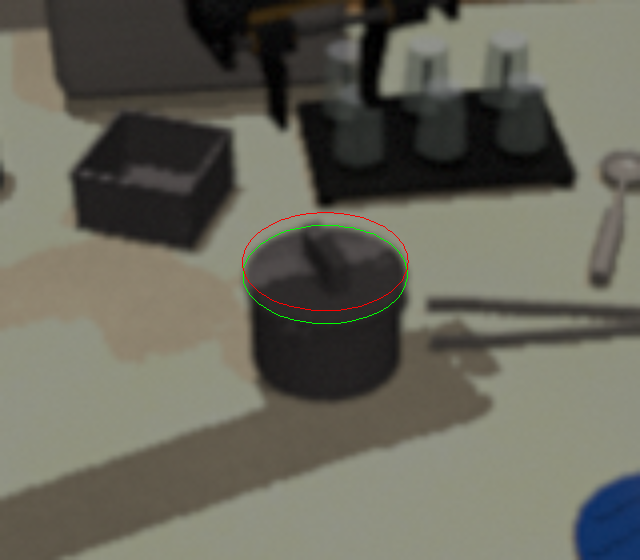

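The green ring (home height) matches the flange outline, and the red ring (12 mm proud) does not. Handing in.

```bash
python3 -c "
from h import *
print(env.get_obs()['time_s'],env.sign_off())"
```

```text
the job is handed in; nothing more can be done
16.05 None
```

I took the large grey lid by its grip bar, set it on the round tub and pressed it straight down until it snapped home. I then released it, backed off about 140 mm and handed the job in at 16.05 s; no verdict was reported.

**Lid is home:**
- The push ended in stiff contact at 36 N with the tool at z 0.0833 m, against about 0.0835 m predicted for home.
- In the side view, the projected rim at home height matched the flange and the one 12 mm proud did not.
- A wrist-camera fit put the top of the lid's flange at z 0.078 m (0.080 is home). It was centred within about 2 mm of the tub's position, which I measured before placing.

**Tub and other lids:**
- The tub stands upright in the last side picture.
- I never touched the other two lids. I did not measure their positions again at the end.

**Checks that disagreed:** one side-camera fit with the height left free came out off (0.533, 0.250, 0.032). Its height is poorly constrained from a single view, so I set it aside in favour of the overlay and the wrist fit.

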